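# Take the cut specimen block out of the microtome clamp

### The job

The specimen block held in the microtome's clamp has been cut and is finished. Slide the clamp's jaw fully open, then lift that block out and lower it into the flat metal tray so that it stands upright on the tray's floor. Leave the jaw open.

Things in the scene. Friction and masses are not known exactly. Their poses are not given: they have to be found in the camera images.
- jaw (a joint): The steel sliding jaw of the specimen clamp (a fixed low white and black stage, 190 x 115 mm, its dark top 50 mm above the table). In m: 0 = closed on the block, 0.045 = fully open, at its stop. It slides level with about 3 N of friction and stays where left. Its lip overlaps the block's foot by 8 mm when closed, so the block cannot be lifted; from about 0.012 it is free.
- jaw_knob (a point): Centre of the black upright knob on the sliding jaw: a round post of 20 mm diameter, 34 mm high (17 mm above and below this point), on the jaw's flat top (78 mm wide), 72 mm above the table. Its axes are the clamp's: x level, from the knob towards the block and the fixed jaw; y across the clamp; z up. The jaw opens towards -x.
- block_mid (a point): Centre of the finished block: a white body 36 mm (x), 32 mm (y), 40 mm high on a grey foot 56 (x) x 30 (y) x 8 mm, 48 mm high in all, about 90 g. It stands on the clamp's top, x along the clamp's x, 49 mm from the knob when closed. The jaws are on its x sides (the fixed one 24 mm high); grasp its free y sides from above. Shorter or round blocks elsewhere are not meant.
- tray_floor (a point): Centre of the inner floor of the flat rectangular metal tray, 4 mm above the table. Outside 170 mm along x, 140 mm along y, rim 16 mm above the table (12 mm above the floor), walls 4 mm thick. Fixed. z up.
There are look-alikes about, which are no part of the job. What is shaped like the part that bears jaw but turquoise is not meant.

How it is judged:
By the outcome, as a careful person would: the job done as asked, in the order asked, and still so for the second after the job is handed in, with the robot touching nothing.
It also fails if it takes over 43 s, if anything falls off the work surface, if the arm or the gripper's body presses on something with over 40 N, if the wrist force passes 120 N, or if a joint passes its speed limit or range.

### The arm

A 7-joint arm with a two-finger parallel gripper is mounted at the origin on the work surface. World frame = base frame: x ahead of the robot, y to its left, z up, the work surface at z = 0. Lengths are in m, angles in rad, forces in N, time in s.
With the tool pointing down it reaches from about 0.4 to 0.85 m from the base axis. Payload 4.5 kg.
Tool frame: the origin (TCP) lies between the finger pads; the fingertips stand 19 mm ahead of it and the grasp point (between the pads) is the TCP; z points along the fingers, y is the direction in which the jaws open and shut (so a half turn about z gives the same grasp; the last joint's range is limited). The gripper opens to 88 mm and grips with 3 to 60 N. Pads are 18 mm wide; open, the fingers measure 123 mm over their backs; the gripper's body (75 mm by 187 mm) begins 45 mm behind the grasp point.
Start: joints at [1.287, 0.689, -0.195, 1.565, 0.157, 0.902, -0.215], TCP at [0.195, -0.594, 0.258] pointing down, gripper open.
Joint ranges: [-3.01, 3.01], [-0.46, 2.08], [-1.47, 1.51], [0.13, 2.56], [-1, 4.14], [0.04, 2.09], [-2.66, 2.66]. Speed limits (rad/s): [2.57, 2.57, 3.14, 3.14, 3.14, 3.14, 3.14].

### API

Orientations are given as a unit quaternion [x, y, z, w].
In Python, from plant import status, snapshot, finish_job, cut_out, tip_of gives the robot as it stands. The module is installed in compiled form; this text tells all that it offers.
- The arm moves only by the tool carry_out, never from a script. Its arguments are lists of equal length, an entry for each row: "linear": the shift along the world's x, y, z in m, a list of three; "roll": the turn about the world's z in rad. A call has 1 to 8 rows; each row is the pose to reach, as a shift and turn from the pose measured when the call began; what a row does not reach only later rows make up. A row lasts 1/12 s, in which the tool goes at most 41.7 mm and 7.16 degrees, less where a joint would pass 70% of its speed; a pose out of reach is approached as far as the arm can. A call with a gripper value outside its range is refused whole. "gripper" is the opening, from 0 (shut) to 1 (fully open), set as the call begins (left out, the last holds). The fingers move at their own pace and stop on an object; "grip_force" is the grip in N (left out, the last holds). Time passes only in rows, so rows that repeat a pose let the fingers close. It gives the time, the measured TCP pose, the force and the opening at its end, in the units of the state.
- status.get_state(): the state, without advancing time (a new reading comes with each control period).
- snapshot(name): name is "side" or "top"; returns a dict with "img" (420x560x3 uint8, red, green, blue), "range_z" (420x560 float32, m along the optical axis (not along the pixel's ray), 0 where there is no reading), "fx", "fy", "cx", "cy" (pixels), "world_from_camera" (4x4, takes a point from camera to world coordinates). Camera axes: x right, y down, z forward; pixel columns grow to the right and rows downward; lengths in m; the calibration is good to about 2 mm. A picture is of the moment at which its call begins.
- finish_job(): hands the job in, once; it reports no verdict.
Trained networks look in a picture, given as the dict that the camera call returned (one of the last four; its "shot" number tells which), for a name from the list of things; names that differ only in an ending like _2 or _b are one class to them, and where a whole thing is asked for, a point or a joint stands for the part that bears it (a point fixed in the world has none). Each returns a list of dicts, best first, with "confidence" (0 to 1); they miss things now and then, are a little off and sometimes report something else, mostly with a low value. They report only what shows in the picture. A call takes as long as a camera call. They do not tell look-alikes from the thing itself.
- cut_out(picture, query): "region" (420x560 bool, what is visible of it) and "pixel" ([column, row] in pixels, amid what is visible of it).
- tip_of(picture, query): "pixel" ([column, row] in pixels: a listed point, or the origin of a listed thing).
The state is a dict: "clock": time; "q": joint angles; "qd": joint speeds; "joint_torque": joint torques, N m; "tool_pos": TCP position; "eef_rot": TCP orientation; "contact_force": force on the tool from outside, world axes, zero at the start; "moment": the same for the moment, N m; "opening": opening from 0.0 (shut) to 1.0 (fully open).
Only numpy, scipy, OpenCV 4.12 (cv2) and the standard library are available. Lean on these libraries where they do the work, as an engineer would, in place of code of your own. Each camera call takes 0.05 s, during which the arm holds its last target.

## Working session

There is one attempt and no reset: what is moved stays moved. The work goes in short steps, Python scripts to look and compute and a tool call to move; the robot and the scene stay as the last step left them, time stands still between calls to the robot, and variables do not carry over. Pictures are saved under pics/ and viewed, and the job is handed in when it is done.

Besides the shell and the picture viewer there is one more tool, called after ">>>" as name(argument=value, ...) on one line, values as JSON. carry_out: Moves the arm, as the interface text tells. Its arguments: {"type":"object","properties":{"linear":{"type":"array"},"roll":{"type":"array"},"gripper":{"type":"number"},"grip_force":{"type":"number"}},"required":["linear","roll"]}

```bash
mkdir -p pics; cat > h.py <<'E'
import numpy as np, cv2
from plant import status, snapshot, finish_job, cut_out, tip_of
def save(n,im): cv2.imwrite(f'pics/{n}.png',np.ascontiguousarray(im[...,::-1]))
def cloud(p):
    z=p['range_z']; v,u=np.mgrid[:420,:560]
    c=np.stack([(u-p['cx'])/p['fx']*z,(v-p['cy'])/p['fy']*z,z],-1)
    T=np.array(p['world_from_camera']); return c@T[:3,:3].T+T[:3,3]
def at_h(p,px,h):
    T=np.array(p['world_from_camera']); d=T[:3,:3]@np.array([(px[0]-p['cx'])/p['fx'],(px[1]-p['cy'])/p['fy'],1])
    return T[:3,3]+d*(h-T[2,3])/d[2]
E
python3 - <<'E'
from h import *
for n in ['top','side']:
    p=snapshot(n); save(n+'0',p['img']); np.savez(n+'0.npz',**{k:p[k] for k in ['img','range_z','fx','fy','cx','cy','world_from_camera']})
    for q,h in [('jaw_knob',.072),('block_mid',.074),('tray_floor',.004)]:
        for r in tip_of(p,q): print(n,q,np.round(r['pixel'],1),round(r['confidence'],2),np.round(at_h(p,r['pixel'],h),3))
s=status.get_state();print(s['clock'],s['tool_pos'],s['eef_rot'],s['contact_force'],s['opening'])
E
```

```text
top jaw_knob [151.8 300.9] 0.86 [0.282 0.208 0.072]
top jaw_knob [418.9 204.9] 0.61 [ 0.481 -0.244  0.072]
top block_mid [414.9 173.1] 0.61 [ 0.539 -0.236  0.074]
top tray_floor [165.5 156.4] 0.97 [0.563 0.234 0.004]
side jaw_knob [267.9 318.2] 0.97 [0.284 0.201 0.072]
side jaw_knob [344.1 156.5] 0.65 [ 0.494 -0.24   0.072]
side block_mid [330.7 146.9] 0.59 [ 0.539 -0.242  0.074]
side tray_floor [171.6 264. ] 0.77 [0.562 0.23  0.004]
0.4 [ 0.19528613 -0.59363186  0.25762131] [ 9.87396594e-01  1.58265468e-01 -2.95555899e-05 -8.77541727e-05] [ 0.15470969  0.39243847 -0.21847673] 1.0019590813565458
```

View pics/top0.png

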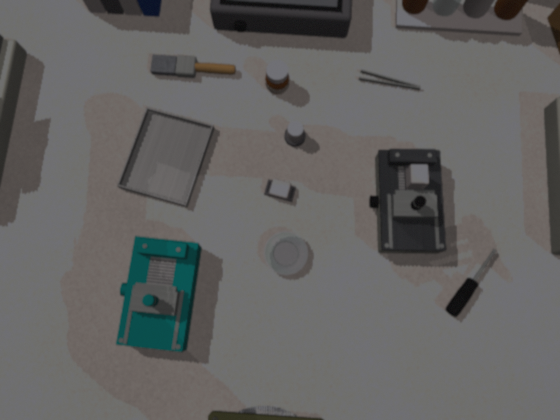

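View pics/side0.png

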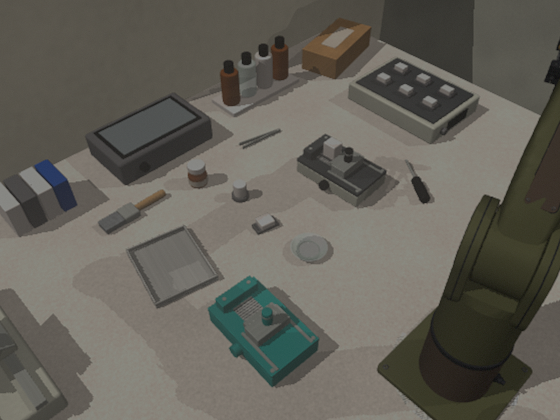

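The top picture shows two clamps. One is turquoise, at (160,300), and excluded by the task. The other is black and white, at (412,203), with its knob at (418,203) and a white block at (419,175). The white block at (281,189) lies loose and is short, so it isn't the one meant. The tray is at (167,157). I'll confirm the dark clamp in an enlarged crop and measure it from depth.

```bash
python3 - <<'E'
from h import *
for n,(a,b,c,d) in {'top':(140,260,360,460),'side':(125,205,285,395)}.items():
    p=dict(np.load(n+'0.npz')); im=p['img'][a:b,c:d]; im=np.clip(im.astype(float)*(2.2 if n=='top' else 1.5),0,255).astype(np.uint8)
    save(n+'_crop',cv2.resize(im,None,fx=5,fy=5,interpolation=cv2.INTER_CUBIC))
    P=cloud(p)
    m=np.zeros((420,560),bool); m[a:b,c:d]=1
    Z=P[...,2]
    def rect(mm,t):
        k,l,st,ce=cv2.connectedComponentsWithStats(mm.astype(np.uint8))
        for i in range(1,k):
            if st[i,4]>15:
                q=P[l==i]; r=cv2.minAreaRect((q[:,:2]*1000).astype(np.float32)); print(n,t,st[i,4],np.round(ce[i]),'ctr',np.round(r[0],1),'size',np.round(r[1],1),'ang',round(r[2],1),'z',np.round(np.median(q[:,2]),4), 'med',np.round(np.median(q,0),4))
    rect(m&(Z>.092)&(Z<.12),'blocktop')
    rect(m&(Z>.082)&(Z<.092),'knobtop')
    rect(m&(Z>.066)&(Z<.08),'mid 66-80')
    rect(m&(Z>.04)&(Z<.12),'clamp')
    m[:]=0; 
p=dict(np.load('top0.npz'));P=cloud(p);Z=P[...,2]
m=np.zeros((420,560),bool);m[95:215,110:225]=1
mm=m&(Z>.010)&(Z<.03); q=P[mm]; r=cv2.minAreaRect((q[:,:2]*1000).astype(np.float32)); print('tray',r,len(q),np.median(q[:,2]))
print('floor z',np.median(Z[145:165,155:175]),'table',np.median(Z[200:230,220:250]))
E
```

```text
top blocktop 367 [419. 174.] ctr [ 529.8 -237.8] size [35.5 32.7] ang 2.6 z 0.0969 med [ 0.5295 -0.2369  0.0969]
top blocktop 130 [419. 202.] ctr [ 479.1 -237.1] size [19.7 18.7] ang 59.8 z 0.1049 med [ 0.4778 -0.2364  0.1049]
top knobtop 49 [413. 180.] ctr [ 521.8 -229.1] size [43.6 19.8] ang 44.4 z 0.0878 med [ 0.5156 -0.2233  0.0878]
top knobtop 19 [414. 206.] ctr [ 474.2 -231.9] size [15.9  4.7] ang 43.0 z 0.0871 med [ 0.4733 -0.2307  0.0871]
top mid 66-80 695 [413. 156.] ctr [ 572.5 -232.3] size [28.  85.5] ang 3.7 z 0.073 med [ 0.5712 -0.232   0.073 ]
top mid 66-80 75 [411. 182.] ctr [ 522.5 -229.3] size [44.5 21.8] ang 44.3 z 0.0735 med [ 0.5156 -0.2234  0.0735]
top mid 66-80 1007 [414. 204.] ctr [ 483.8 -237.3] size [49.6 79.2] ang 3.4 z 0.0717 med [ 0.4808 -0.2319  0.0717]
top clamp 6460 [411. 200.] ctr [ 497.1 -236.4] size [189.9 116.5] ang 3.2 z 0.0509 med [ 0.4882 -0.2301  0.0509]
side blocktop 145 [333. 143.] ctr [ 529.7 -235.5] size [37.7 36.8] ang 2.9 z 0.0971 med [ 0.5288 -0.2352  0.0971]
side blocktop 72 [349. 151.] ctr [ 478.2 -236.1] size [18.6 21.2] ang 5.1 z 0.1034 med [ 0.4764 -0.2351  0.1034]
side knobtop 59 [333. 148.] ctr [ 522.  -230.7] size [44.  22.8] ang 45.6 z 0.0869 med [ 0.518  -0.2256  0.0869]
side knobtop 25 [348. 157.] ctr [ 474.7 -233. ] size [17.2  9.2] ang 40.6 z 0.0862 med [ 0.4733 -0.2309  0.0862]
side mid 66-80 238 [316. 144.] ctr [ 572.1 -231.9] size [28.4 87.7] ang 5.2 z 0.0732 med [ 0.5711 -0.2222  0.0732]
side mid 66-80 464 [344. 160.] ctr [ 501.3 -237.5] size [82.8 92.9] ang 89.4 z 0.0719 med [ 0.48   -0.2252  0.0719]
side clamp 2821 [341. 165.] ctr [ 496.5 -236.4] size [193.2 122.9] ang 3.5 z 0.0524 med [ 0.4794 -0.2224  0.0524]
tray ((562.277099609375, 231.65350341796875), (142.79627990722656, 170.99241638183594), 77.71282196044922) 792 0.014748607447398532
floor z 0.003570278270221605 table -0.000617075168279857
```

View pics/top_crop.png

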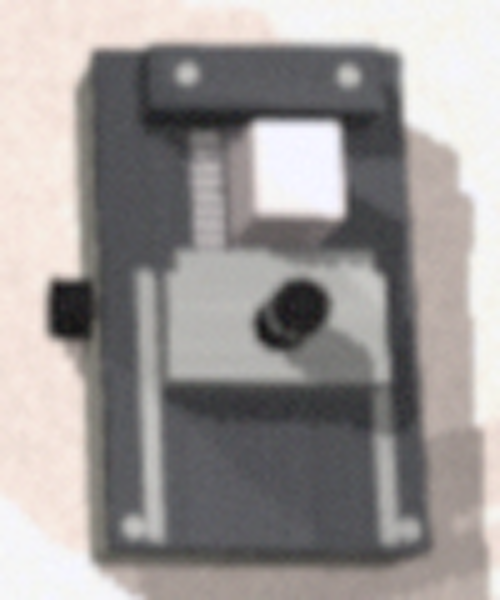

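>>> carry_out(linear=[[0.03,0.02,0],[0.06,0.045,0],[0.085,0.075,0],[0.11,0.105,0],[0.135,0.135,0],[0.155,0.17,0],[0.18,0.2,0],[0.2,0.23,0]], roll=[-0.03,-0.06,-0.1,-0.14,-0.18,-0.22,-0.25,-0.262], gripper=1.0, grip_force=20)

```text
clock: 1.07
tool_pos: [0.397, -0.3617, 0.2578]
eef_rot: [1.0, 0.028, 0.001, -0.0]
contact_force: [0.4, -0.5, 0.5]
opening: 0.999
```

The crop confirms the dark clamp: white block at crop (297,168), black knob at (295,310) on a grey steel jaw.

>>> carry_out(linear=[[0.02,0.03,0],[0.04,0.06,0],[0.06,0.095,0],[0.081,0.125,0],[0.081,0.125,-0.03],[0.081,0.125,-0.065],[0.081,0.125,-0.098],[0.081,0.125,-0.098]], roll=[0,0,0,0,0,0,0,0])

```text
clock: 1.73
tool_pos: [0.475, -0.2348, 0.155]
eef_rot: [1.0, 0.028, -0.004, -0.002]
contact_force: [-1.3, -0.0, 0.3]
opening: 0.998
```

```bash
python3 - <<'E'
from h import *
from scipy.spatial.transform import Rotation as R
s=status.get_state();print(s['clock'],s['tool_pos'],R.from_quat(s['eef_rot']).as_matrix().round(3),s['contact_force'])
p=snapshot('side');save('side1',cv2.resize(np.clip(p['img'][60:230,220:440]*1.4,0,255).astype(np.uint8),None,fx=3.5,fy=3.5))
E
```

```text
1.7333 [ 0.47498099 -0.23478702  0.15501133] [[ 0.998  0.057 -0.008]
 [ 0.057 -0.998  0.004]
 [-0.008 -0.005 -1.   ]] [-1.30376478 -0.02166213  0.27705705]
```

View pics/side1.png

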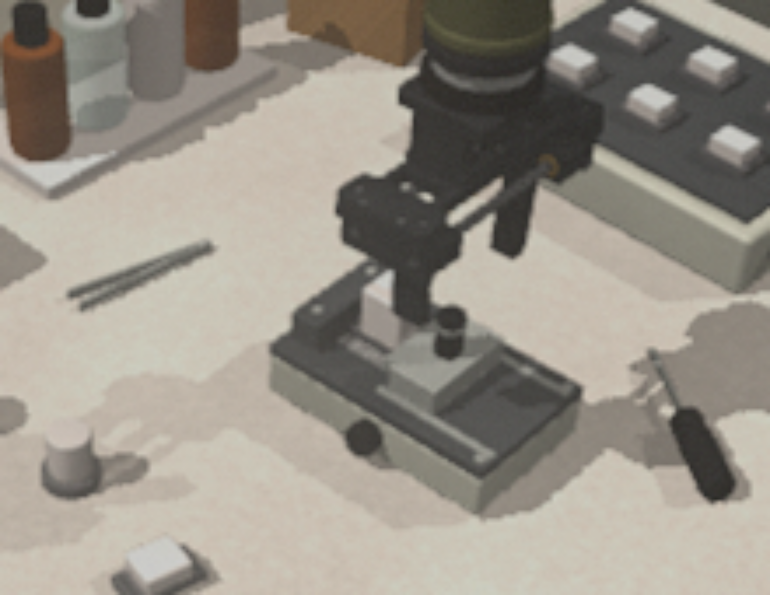

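The tool straddles the knob from above, about 50 mm up. I'm descending now.

>>> carry_out(linear=[[0.003,-0.002,-0.02],[0.003,-0.002,-0.04],[0.003,-0.002,-0.052],[0.003,-0.002,-0.057],[0.003,-0.002,-0.057],[0.003,-0.002,-0.057]], roll=[0,0,0,0,0,0])

```text
clock: 2.28
tool_pos: [0.4802, -0.2383, 0.1022]
eef_rot: [1.0, 0.028, -0.001, -0.001]
contact_force: [0.9, 0.2, 0.2]
opening: 1.001
```

>>> carry_out(linear=[[0,0,0],[0,0,0],[0,0,0],[0,0,0],[0,0,0],[0,0,0],[0,0,0],[0,0,0]], roll=[0,0,0,0,0,0,0,0], gripper=0.1, grip_force=20)

```text
clock: 2.95
tool_pos: [0.4801, -0.2382, 0.1021]
eef_rot: [1.0, 0.028, -0.001, -0.001]
contact_force: [0.5, -0.9, 0.3]
opening: 0.42
```

>>> carry_out(linear=[[0,0,-0.004],[0,0,-0.004],[0,0,-0.004],[0,0,-0.004],[0,0,-0.004],[0,0,-0.004],[0,0,-0.004],[0,0,-0.004]], roll=[0,0,0,0,0,0,0,0])

```text
clock: 3.62
tool_pos: [0.4797, -0.2373, 0.0977]
eef_rot: [1.0, 0.028, -0.002, -0.002]
contact_force: [-0.2, 4.0, -7.5]
opening: 0.215
```

Opening is about 19 mm, so the knob is gripped. Next I drag it along the clamp's -x.

>>> carry_out(linear=[[-0.004,-0.0002,0.001],[-0.008,-0.0004,0.001],[-0.013,-0.0007,0.001],[-0.018,-0.001,0.001],[-0.023,-0.0013,0.001],[-0.028,-0.0016,0.001],[-0.033,-0.0018,0.001],[-0.036,-0.002,0.001]], roll=[0,0,0,0,0,0,0,0])

```text
clock: 4.28
tool_pos: [0.442, -0.2394, 0.0979]
eef_rot: [1.0, 0.028, -0.003, -0.002]
contact_force: [3.0, 0.1, -26.5]
opening: 0.218
```

>>> carry_out(linear=[[-0.002,-0.0001,-0.001],[-0.004,-0.0002,-0.001],[-0.006,-0.0003,-0.001],[-0.008,-0.0004,-0.001],[-0.009,-0.0005,-0.001],[-0.01,-0.0005,-0.001],[-0.01,-0.0005,-0.001]], roll=[0,0,0,0,0,0,0])

```text
clock: 4.87
tool_pos: [0.4366, -0.2398, 0.0977]
eef_rot: [1.0, 0.029, 0.001, -0.001]
contact_force: [8.9, 3.9, -12.4]
opening: 0.22
```

>>> carry_out(linear=[[-0.002,0,-0.001],[-0.004,0,-0.001],[-0.006,0,-0.001],[-0.006,0,-0.001],[-0.006,0,-0.001],[-0.006,0,-0.001]], roll=[0,0,0,0,0,0])

```text
clock: 5.37
tool_pos: [0.4364, -0.2397, 0.0977]
eef_rot: [1.0, 0.03, 0.007, -0.0]
contact_force: [11.0, 4.5, -12.9]
opening: 0.223
```

```bash
python3 - <<'E'
from h import *
p=snapshot('side');save('side2',cv2.resize(np.clip(p['img'][60:230,220:440]*1.4,0,255).astype(np.uint8),None,fx=3.5,fy=3.5))
E
```

```text
(no output)
```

View pics/side2.png

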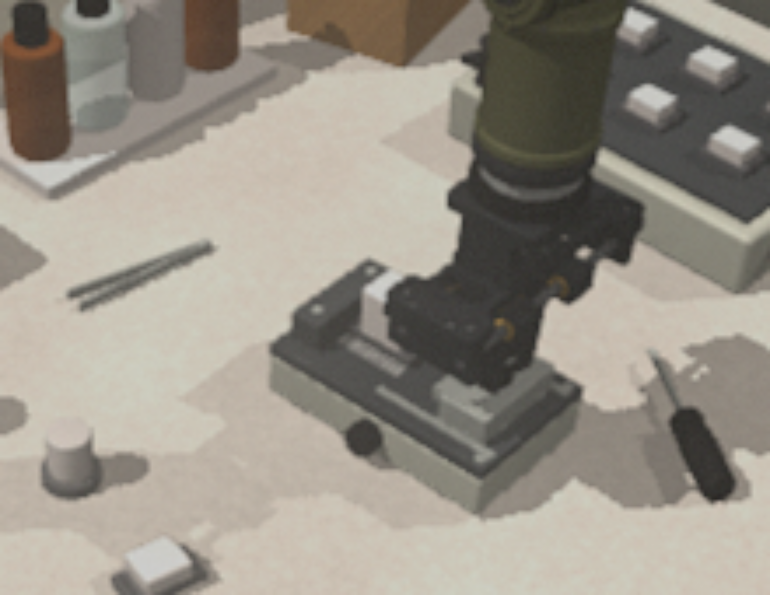

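The tool has stalled against a rising reaction force, so the jaw looks to be at its stop. I'll release, lift and check.

>>> carry_out(linear=[[0,0,0],[0,0,0],[0,0,0],[0,0,0],[0,0,0]], roll=[0,0,0,0,0], gripper=0.7)

```text
clock: 5.83
tool_pos: [0.4355, -0.2405, 0.098]
eef_rot: [1.0, 0.029, 0.007, 0.0]
contact_force: [0.1, -0.2, -0.3]
opening: 0.574
```

>>> carry_out(linear=[[0,0,0.03],[0,0,0.06],[0,0,0.09],[-0.03,0,0.1],[-0.06,0,0.1],[-0.09,0,0.1],[-0.11,0,0.1],[-0.11,0,0.1]], roll=[0,0,0,0,0,0,0,0])

```text
clock: 6.5
tool_pos: [0.3192, -0.2401, 0.1982]
eef_rot: [1.0, 0.027, 0.003, -0.001]
contact_force: [0.3, 0.2, -0.9]
opening: 0.7
```

```bash
python3 - <<'E'
from h import *
s=status.get_state();print(s['clock'],s['tool_pos'],s['contact_force'],s['opening'])
for n in ['top','side']:
    p=snapshot(n); save(n+'3',np.clip(p['img']*1.4,0,255).astype(np.uint8)); P=cloud(p);Z=P[...,2]
    m=np.zeros((420,560),bool)
    m[(P[...,0]>.38)&(P[...,0]<.62)&(P[...,1]>-.31)&(P[...,1]<-.16)]=1
    for lo,hi,t in [(.092,.1005,'block'),(.1005,.112,'knob'),(.066,.08,'jaw')]:
        k,l,st,ce=cv2.connectedComponentsWithStats((m&(Z>lo)&(Z<hi)).astype(np.uint8))
        for i in range(1,k):
            if st[i,4]>25:
                q=P[l==i]; r=cv2.minAreaRect((q[:,:2]*1000).astype(np.float32)); print(n,t,st[i,4],np.round(ce[i]),'ctr',np.round(r[0],1),'size',np.round(r[1],1),'ang',round(r[2],1),'med',np.round(np.median(q,0),4))
E
```

```text
6.5 [ 0.31919425 -0.24006503  0.19817388] [ 0.31343619  0.22489093 -0.89874965] 0.6995124308087346
top block 365 [419. 174.] ctr [ 529.7 -237.6] size [35.3 32.4] ang 3.9 med [ 0.5291 -0.2371  0.097 ]
top knob 108 [421. 226.] ctr [ 436.1 -239.5] size [18.8 17.7] ang 48.8 med [ 0.4362 -0.2388  0.1058]
top jaw 694 [413. 156.] ctr [ 572.9 -232.1] size [28.2 85.7] ang 3.1 med [ 0.5714 -0.232   0.0731]
top jaw 74 [411. 182.] ctr [ 522.4 -228.9] size [44.5 20.9] ang 42.7 med [ 0.5137 -0.2241  0.0729]
top jaw 1027 [415. 227.] ctr [ 440.3 -239.4] size [48.4 78.8] ang 3.2 med [ 0.4393 -0.2343  0.0716]
side block 138 [333. 143.] ctr [ 529.2 -237.4] size [37.  35.8] ang 4.2 med [ 0.5293 -0.2352  0.0969]
side block 26 [363. 162.] ctr [ 434.6 -234.6] size [20.5 11.3] ang 19.3 med [ 0.4304 -0.2336  0.0973]
side knob 47 [364. 158.] ctr [ 435.7 -239.2] size [16.4 21.3] ang 41.6 med [ 0.4342 -0.2385  0.1057]
side jaw 245 [316. 144.] ctr [ 572.7 -231.7] size [28.3 87. ] ang 5.4 med [ 0.5715 -0.2218  0.0732]
side jaw 86 [332. 153.] ctr [ 522.3 -228.9] size [44.1 25.6] ang 43.7 med [ 0.5174 -0.2241  0.0728]
side jaw 404 [360. 170.] ctr [ 439.8 -238.6] size [51.5 81. ] ang 3.5 med [ 0.4331 -0.2294  0.0719]
```

View pics/side3.png

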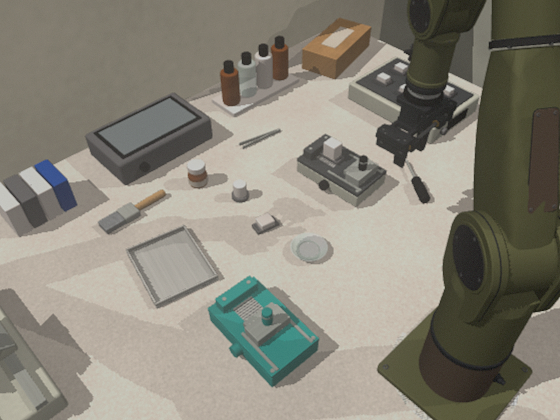

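The knob is now 93.5–94 mm from the block, against 94 expected when fully open. The measured travel was only about 43 mm, so I'll push from the block side with the fingers shut to test the stop.

>>> carry_out(linear=[[0.035,0,0],[0.07,0,0],[0.105,0,0],[0.14,0.001,0],[0.155,0.001,0],[0.155,0.001,0],[0.155,0.001,0],[0.155,0.001,0]], roll=[0,0,0,0,0,0,0,0], gripper=0.0)

```text
clock: 7.27
tool_pos: [0.4788, -0.2398, 0.1979]
eef_rot: [1.0, 0.029, 0.006, 0.0]
contact_force: [-0.3, -0.7, 0.3]
opening: 0.12
```

>>> carry_out(linear=[[0,0,-0.03],[0,0,-0.06],[0,0,-0.085],[0,0,-0.097],[0,0,-0.097],[0,0,-0.097],[0,0,-0.097]], roll=[0,0,0,0,0,0,0])

```text
clock: 7.85
tool_pos: [0.4786, -0.2403, 0.1019]
eef_rot: [1.0, 0.028, 0.006, 0.001]
contact_force: [-0.4, 0.9, 1.8]
opening: 0.008
```

>>> carry_out(linear=[[-0.008,0.001,0],[-0.014,0.001,0],[-0.018,0.001,0],[-0.021,0.001,0],[-0.023,0.001,0],[-0.025,0.001,0],[-0.025,0.001,0]], roll=[0,0,0,0,0,0,0])

```text
clock: 8.43
tool_pos: [0.4564, -0.2395, 0.1025]
eef_rot: [1.0, 0.029, 0.009, 0.001]
contact_force: [4.3, -0.1, 1.7]
opening: 0.005
```

>>> carry_out(linear=[[-0.002,0,0],[-0.004,0,0],[-0.006,0,0],[-0.006,0,0]], roll=[0,0,0,0])

```text
clock: 8.77
tool_pos: [0.4562, -0.2395, 0.1029]
eef_rot: [0.999, 0.03, 0.015, 0.002]
contact_force: [11.9, 0.7, -6.5]
opening: 0.005
```

It stalls at 12 N, well above the 3 N friction, with no motion, so the jaw is at its stop. Now the block.

>>> carry_out(linear=[[0.005,0,0],[0.01,0,0.01],[0.015,0,0.04],[0.02,0,0.07],[0.04,0.001,0.075],[0.073,0.0025,0.075],[0.073,0.0025,0.075],[0.073,0.0025,0.075]], roll=[0,0,0,0,0,0,0,0], gripper=0.8)

```text
clock: 9.43
tool_pos: [0.5294, -0.2363, 0.1776]
eef_rot: [0.999, 0.03, 0.014, 0.002]
contact_force: [-0.7, -0.2, 0.9]
opening: 0.587
```

```bash
python3 - <<'E'
from h import *
from scipy.spatial.transform import Rotation as R
s=status.get_state();print(s['clock'],s['tool_pos'],R.from_quat(s['eef_rot']).as_matrix().round(3),s['contact_force'],s['opening'])
E
```

```text
9.4333 [ 0.52941708 -0.23634799  0.17758207] [[ 0.998  0.061  0.029]
 [ 0.061 -0.998 -0.003]
 [ 0.028  0.005 -1.   ]] [-0.74465407 -0.22471311  0.9245921 ] 0.5873200165854443
```

>>> carry_out(linear=[[0,0,-0.02],[0,0,-0.045],[0,0,-0.065],[0,0,-0.085],[0,0,-0.095],[0,0,-0.097],[0,0,-0.097],[0,0,-0.097]], roll=[0,0,0,0,0,0,0,0])

```text
clock: 10.1
tool_pos: [0.5293, -0.2367, 0.0813]
eef_rot: [0.999, 0.03, 0.014, 0.002]
contact_force: [-0.5, -0.2, 0.2]
opening: 0.802
```

>>> carry_out(linear=[[0,0,0],[0,0,0],[0,0,0],[0,0,0],[0,0,0],[0,0,0],[0,0,0],[0,0,0]], roll=[0,0,0,0,0,0,0,0], gripper=0.1, grip_force=15)

```text
clock: 10.77
tool_pos: [0.5294, -0.2367, 0.0814]
eef_rot: [0.999, 0.03, 0.014, 0.002]
contact_force: [-0.2, 1.0, 1.8]
opening: 0.361
```

Opening is about 32 mm, so the block is gripped. I'll lift slowly at first.

>>> carry_out(linear=[[0,0,0],[0,0,0],[-0.001,0,0.005],[-0.001,0,0.01],[-0.001,0,0.02],[-0.001,0,0.035],[-0.001,0,0.05],[-0.001,0,0.05]], roll=[0,0,0,0,0,0,0,0])

```text
clock: 11.43
tool_pos: [0.5301, -0.2375, 0.1346]
eef_rot: [0.999, 0.03, 0.017, 0.003]
contact_force: [0.1, 0.2, -0.3]
opening: 0.359
```

```bash
python3 - <<'E'
from h import *
s=status.get_state();print(s['clock'],s['tool_pos'],s['contact_force'],s['opening'])
p=snapshot('side');save('side4',cv2.resize(np.clip(p['img'][60:230,220:440]*1.4,0,255).astype(np.uint8),None,fx=3.5,fy=3.5))
E
```

```text
11.4333 [ 0.53008578 -0.23754643  0.13462827] [ 0.1436543   0.20562515 -0.34174672] 0.3587762236437976
```

View pics/side4.png

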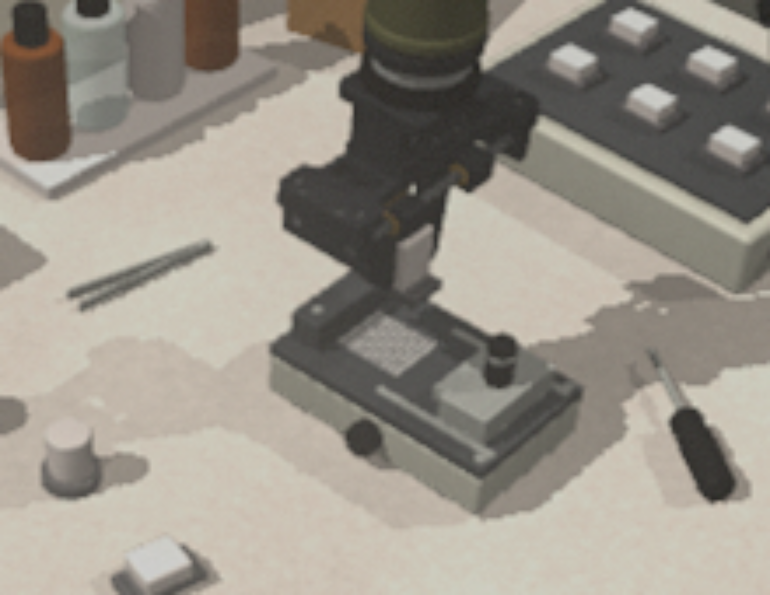

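The block has left the clamp upright in the grip. It was at crop (410,260); its foot is visible. The jaw stays open. I'm carrying it to the tray.

>>> carry_out(linear=[[0,0,0.02],[0,0.01,0.045],[0.002,0.03,0.05],[0.004,0.06,0.05],[0.006,0.09,0.05],[0.008,0.12,0.05],[0.01,0.15,0.05],[0.012,0.18,0.05]], roll=[0,0,0,-0.02,-0.05,-0.08,-0.11,-0.14])

```text
clock: 12.15
tool_pos: [0.5409, -0.0558, 0.1827]
eef_rot: [0.999, -0.041, 0.015, 0.004]
contact_force: [-0.6, 0.0, -2.0]
opening: 0.358
```

>>> carry_out(linear=[[0.002,0.03,0],[0.004,0.06,0],[0.006,0.09,0],[0.008,0.12,0],[0.01,0.15,0],[0.012,0.18,0],[0.014,0.21,0],[0.016,0.225,0]], roll=[-0.03,-0.06,-0.09,-0.12,-0.135,-0.135,-0.135,-0.135])

```text
clock: 12.82
tool_pos: [0.5559, 0.1746, 0.1818]
eef_rot: [0.994, -0.105, 0.014, 0.004]
contact_force: [-0.2, 0.6, -0.6]
opening: 0.364
```

```bash
python3 - <<'E'
from h import *
from scipy.spatial.transform import Rotation as R
s=status.get_state();print(s['clock'],s['tool_pos'],R.from_quat(s['eef_rot']).as_matrix().round(3),s['contact_force'],s['opening'])
E
```

```text
12.8167 [0.55592527 0.17461581 0.18181742] [[ 0.977 -0.209  0.028]
 [-0.209 -0.978 -0.011]
 [ 0.029  0.005 -1.   ]] [-0.18439684  0.64677628 -0.59061487] 0.3641096938215172
```

>>> carry_out(linear=[[0.003,0.025,0],[0.006,0.05,0],[0.006,0.057,-0.02],[0.006,0.057,-0.045],[0.006,0.057,-0.07],[0.006,0.057,-0.095],[0.006,0.057,-0.11],[0.006,0.057,-0.11]], roll=[0,0,0,0,0,0,0,0])

```text
clock: 13.48
tool_pos: [0.559, 0.2307, 0.0678]
eef_rot: [0.994, -0.105, 0.011, 0.006]
contact_force: [-0.5, -0.3, -1.1]
opening: 0.36
```

```bash
python3 - <<'E'
from h import *
s=status.get_state();print(s['clock'],s['tool_pos'],s['contact_force'],s['opening'])
p=snapshot('side');save('side5',cv2.resize(np.clip(p['img'][140:320,80:300]*1.4,0,255).astype(np.uint8),None,fx=3.3,fy=3.3))
E
```

```text
13.4833 [0.55897179 0.23069995 0.0678091 ] [-0.49961003 -0.29115667 -1.05152554] 0.359902049426681
```

View pics/side5.png

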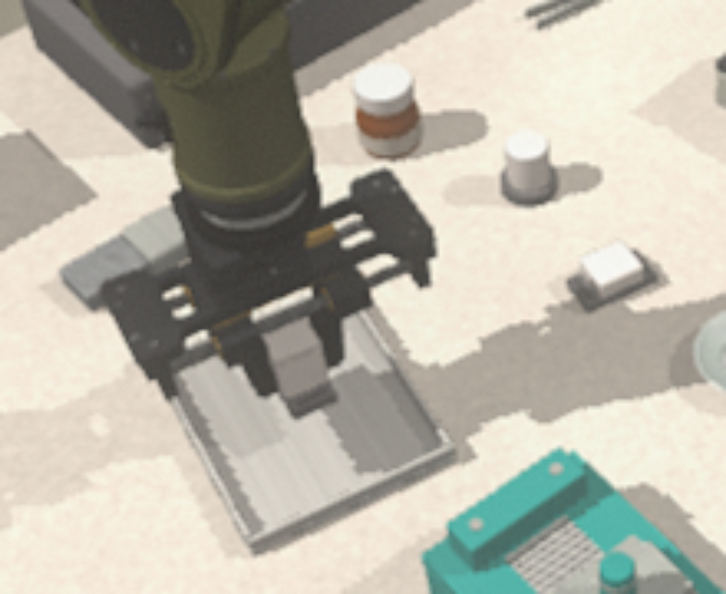

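The block hangs upright over the middle of the tray, clear of the rim. I'm lowering it the remaining ~32 mm.

>>> carry_out(linear=[[0.002,0.001,-0.008],[0.002,0.001,-0.016],[0.002,0.001,-0.023],[0.002,0.001,-0.027],[0.002,0.001,-0.029],[0.002,0.001,-0.03],[0.002,0.001,-0.03]], roll=[0,0,0,0,0,0,0])

```text
clock: 14.12
tool_pos: [0.5623, 0.232, 0.0398]
eef_rot: [0.994, -0.105, 0.012, 0.005]
contact_force: [-0.6, -0.2, -1.5]
opening: 0.362
```

>>> carry_out(linear=[[0,0,-0.001],[0,0,-0.002],[0,0,-0.003],[0,0,-0.004],[0,0,-0.004],[0,0,-0.004]], roll=[0,0,0,0,0,0])

```text
clock: 14.62
tool_pos: [0.5623, 0.232, 0.0357]
eef_rot: [0.994, -0.105, 0.012, 0.005]
contact_force: [-0.4, 0.7, -1.0]
opening: 0.361
```

>>> carry_out(linear=[[0,0,-0.0005],[0,0,-0.001],[0,0,-0.0015],[0,0,-0.002],[0,0,-0.002],[0,0,-0.002]], roll=[0,0,0,0,0,0])

```text
clock: 15.12
tool_pos: [0.5623, 0.232, 0.0354]
eef_rot: [0.994, -0.105, 0.012, 0.005]
contact_force: [-2.7, -0.9, 11.8]
opening: 0.358
```

Contact with the floor (12 N, at the expected height). I'll release gently, then lift.

>>> carry_out(linear=[[0,0,0],[0,0,0],[0,0,0],[0,0,0],[0,0,0],[0,0,0]], roll=[0,0,0,0,0,0], gripper=0.7)

```text
clock: 15.62
tool_pos: [0.5623, 0.232, 0.0352]
eef_rot: [0.994, -0.105, 0.012, 0.005]
contact_force: [-0.5, -0.1, -0.2]
opening: 0.7
```

>>> carry_out(linear=[[0,0,0.015],[0,0,0.03],[0,0,0.06],[0,0,0.09],[0,0,0.12],[-0.03,-0.03,0.15],[-0.06,-0.06,0.15],[-0.09,-0.09,0.15]], roll=[0,0,0,0,0,0,0,0])

```text
clock: 16.28
tool_pos: [0.4801, 0.1492, 0.1878]
eef_rot: [0.994, -0.105, 0.015, 0.004]
contact_force: [-0.5, -0.7, -1.3]
opening: 0.699
```

>>> carry_out(linear=[[-0.01,-0.03,0],[-0.02,-0.06,0],[-0.03,-0.09,0],[-0.03,-0.12,0],[-0.03,-0.12,0]], roll=[0,0,0,0,0])

```text
clock: 16.7
tool_pos: [0.449, 0.0224, 0.189]
eef_rot: [0.994, -0.11, 0.015, 0.005]
contact_force: [0.6, -0.2, 0.8]
opening: 0.701
```

```bash
python3 - <<'E'
from h import *
s=status.get_state();print(s['clock'],s['tool_pos'],s['contact_force'],s['opening'])
for n in ['top','side']:
    p=snapshot(n); save(n+'6',np.clip(p['img']*1.4,0,255).astype(np.uint8)); P=cloud(p);Z=P[...,2]
    for t,(x0,x1,y0,y1),lo,hi in [('block top',(.47,.65,.14,.32),.047,.06),('knob',(.38,.6,-.3,-.18),.1005,.112)]:
        m=(P[...,0]>x0)&(P[...,0]<x1)&(P[...,1]>y0)&(P[...,1]<y1)&(Z>lo)&(Z<hi)
        if m.sum()>20:
            q=P[m]; r=cv2.minAreaRect((q[:,:2]*1000).astype(np.float32)); print(n,t,m.sum(),np.round(r[0],1),np.round(r[1],1),round(r[2],1),np.round(np.median(q[:,2]),4),np.round(q[:,2].std(),4))
E
```

```text
16.7 [0.44898513 0.02236164 0.18900562] [ 0.64425105 -0.1719993   0.80215553] 0.7007518205959817
top knob 108 [ 436.2 -239.5] [18.9 17.5] 49.0 0.1053 0.0017
side block top 207 [561.7 231. ] [32.2 37.4] 76.6 0.051 0.0017
side knob 49 [ 435.8 -239.2] [16.7 22.9] 42.5 0.105 0.0019
```

View pics/side6.png

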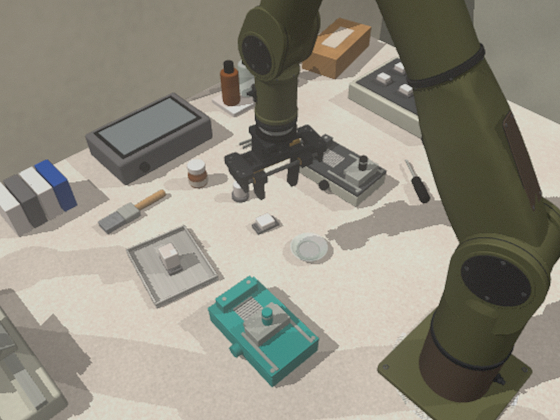

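The block stands upright in the tray at (170,257), top 51 mm against 52 expected. The knob hasn't moved, and the robot is touching nothing.

```bash
python3 -c "
from h import *
print(finish_job())"
```

```text
the job is handed in; nothing more can be done
None
```

I slid the jaw of the dark clamp open, lifted the finished block out and stood it upright on the tray floor. I handed the job in at about 17 s of the 43 s allowed.

- **Jaw:** It is at its stop. A second push of about 12 N, against 3 N of friction, did not move it. The knob is about 93.5 mm from where the block stood, against 94 mm expected when fully open. It had not moved since.
- **Disagreement:** The cameras showed about 43 mm of jaw travel rather than 45 mm. The first pictures put the knob about 51 mm from the block instead of 49 mm. That fits either a jaw that started about 2 mm open or the camera's own 2 mm error.
- **Block:** Its top is level at 51 mm, where 52 mm is expected for standing upright. It is at (0.562, 0.231), within 1 mm of the tray's centre, and lined up with the tray. Only the side camera gave this final reading; the top camera returned none for the block.
- **Robot:** The gripper is open and clear of everything. The highest wrist force I read was about 27 N, while gripping and dragging the knob.

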